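# Count out a seedling tray and hold it up level

## Robot

A 6-joint arm with a two-finger parallel gripper is mounted at the origin on the work surface. World frame = base frame: x ahead of the robot, y to its left, z up, the work surface at z = 0. Lengths are in m, angles in rad, forces in N, time in s.
With the tool pointing down it reaches from about 0.375 to 0.975 m from the base axis. Payload 3.8 kg.
Tool frame: the origin (TCP) lies on the mounting face of the last link; the fingertips stand 173 mm ahead of it and the grasp point (between the pads) lies 155 mm ahead of it; z points along the fingers, y is the direction in which the jaws open and shut (so a half turn about z gives the same grasp; the last joint's range is limited). The gripper opens to 85 mm and grips with 20 to 120 N. Pads are 22 mm wide; open, the fingers measure 114 mm over their backs; the gripper's body (76 mm by 85 mm) begins 54 mm behind the grasp point. The pads swing forward as they close: fully open they stand 13 mm farther back than shut.
Start: joints at [1.208, 0.264, 1.604, -0, 1.274, -0.037], TCP at [0.216, 0.639, 0.405] pointing down, gripper open.
Joint ranges: [-2.63, 2.63], [-0.94, 2.18], [0.31, 2.57], [-1.31, 4.45], [0, 2.66], [-2.55, 2.55]. Speed limits (rad/s): [2.57, 2.57, 3.14, 3.14, 3.14, 3.14].

## Interface

Orientations are given as a rotation vector (axis times angle).
In Python, from workcell import bot gives the robot as it stands.
- The arm moves only by the shell command python3 -m jog 'ROWS' [FORCE]. ROWS is JSON, a list that holds one entry, the list of rows, each a list of 7 numbers: the closure, from 0 (fully open) to 1 (shut), then the shift along the tool's x, y, z in cm, then the turn, a rotation vector about the tool's x, y, z in rad. A call has 1 to 12 rows; each row is the pose to reach, as a shift and turn from the pose commanded when the call began, along the tool's axes at that moment; what a row does not reach only later rows make up. A row lasts 1/8 s, in which the tool goes at most 62.5 mm and 10.7 degrees, less where a joint would pass 70% of its speed; a pose out of reach is approached as far as the arm can. A call with a gripper value outside its range is refused whole. The fingers move at their own pace and stop on an object; FORCE is the grip in N (left out, the last holds). Time passes only in rows, so rows that repeat a pose let the fingers close. It gives the time, the measured TCP pose, the force and the opening at its end, in the units of the state.
- bot.read_state(): the state, without advancing time (a new reading comes with each control period).
- bot.read_camera(name): name is "side" or "top"; returns the picture (400x640x3 uint8, red, green, blue); there is no depth.
- bot.camera_model(name): a dict with "intrinsics" (3x3 intrinsics, pixels), "k1" (the pictures are not rectified: a ray, as slopes to the right and down, at radius r is drawn at 1 + k1 r^2 times it, then the intrinsics apply), "rvec" (rotation vector, rad) and "tvec" (3), from world to camera coordinates, as OpenCV has them. Camera axes: x right, y down, z forward; pixel columns grow to the right and rows downward; lengths in m; the calibration is good to about 2 mm. A picture is of the moment at which its call begins. camera_model takes no time and is no camera call.
- bot.finish_job(): hands the job in, once; it reports no verdict.
The state is a dict: "time": time; "q": joint angles; "joint_vel": joint speeds; "joint_torque": joint torques, N m; "tool_pos": TCP position; "tcp_rot": TCP orientation; "wrist_force": force on the tool from outside, world axes, zero at the start; "torque": the same for the moment, N m; "width": opening from 0.0 (shut) to 1.0 (fully open).
Only numpy, scipy, OpenCV 4.12 (cv2) and the standard library are available. Lean on these libraries where they do the work, as an engineer would, in place of code of your own. Each camera call takes 0.05 s, during which the arm holds its last target.

## Task

Count this tray out: push the red plunger of the tally counter all the way down to its stop and let it come back up. Then take the white seedling tray by its green handle, lift it straight up out of its cradle and hold it still and level, with both pots in it, about 10 cm above the cradle for the checker. Finish while still holding it there, and do not disturb the flower pots, the tub or the trowel.

Things in the scene. Friction and masses are not known exactly. Their poses are not given: they have to be found in the camera images.
- plunger (a joint): travel of the tally counter's red plunger head (m): 0 fully up, 0.012 fully down at its stop. A spring brings it back up; it takes about 2 N to start and 7 N to hold at the stop
- plunger_top (a point): centre of the upper face of the plunger head, a red disc 38 mm in diameter and 10 mm thick, 90 mm above the work surface when up; it is pressed straight down. z of this point points up
- counter: the tally counter: blue housing 80 x 75 x 60 mm high on a dark steel foot 110 x 90 mm, bolted down; origin at the centre of its underside, z up. It may stand to the left or to the right of the cradle
- cradle: the low cradle fixed to the bench: grey base 200 x 104 mm with two white rails along its x whose tops, 40 mm above the work surface, carry the tray; end stops at x = +-92 mm rise 12 mm above the rails. Origin at the centre of its underside, z up, x along the rails
- tray: the white seedling tray, loose, standing in the cradle: 168 mm (its x, along the rails) x 86 mm (its y), walls 35 mm high, a divider in the middle, one black pot each side of it; about 0.55 kg with its pots. Origin at the centre of its underside (40 mm above the work surface at the start), z up
- handle: the tray's green handle bar, origin at the bar's centre; rigid on two upright strips at the tray's middle, 128 mm above the tray's underside. The bar is 16 mm thick (tray x, the way to grip it), 22 mm high and 82 mm long (tray y), with flat sides; its middle is over the tray's middle. Axes as the tray's
- pot_a_centre (a point): centre of one square black seedling pot, 70 x 70 mm and 57 mm high, loose in the tray's -x compartment at 41 mm from the tray's middle, centre 32.5 mm above the tray's underside; its seedlings reach about 90 mm above the tray's underside
- pot_b_centre (a point): centre of the other such pot, in the tray's +x compartment
- pots: bystander: stack of three terracotta flower pots, 72 mm in diameter, 88 mm high; origin at the centre of its underside
- tub: bystander: white round tub with a green lid, 72 mm in diameter, 70 mm high; origin at the centre of its underside
- trowel: bystander: garden trowel lying on the bench, 275 mm long along its x, wooden handle towards -x, 26 mm high; origin near its middle, on the bench

How it is judged:
By the outcome, as a careful person would: the job done as asked, in the order asked, and still so for the second after the job is handed in, while the arm keeps its last pose, push and grip.
It also fails if it takes over 48 s, if anything falls off the work surface, if the arm or the gripper's body presses on something with over 40 N, if the wrist force passes 120 N, or if a joint passes its speed limit or range.

## Working session

There is one attempt and no reset: what is moved stays moved. The work goes in short steps, Python scripts to look and compute and a shell command to move; the robot and the scene stay as the last step left them, time stands still between calls to the robot, and variables do not carry over. Pictures are saved under pics/ and viewed, and the job is handed in when it is done.

```bash
mkdir -p pics; ls
python3 - <<'E'
from workcell import bot
import cv2
for n in ("side","top"):
    im=bot.read_camera(n); cv2.imwrite(f"pics/{n}0.png",im[:,:,::-1]); print(n,bot.camera_model(n))
print(bot.read_state())
E
```

```text
pics
side {'intrinsics': array([[472.0208616 ,   0.        , 311.7757694 ],
       [  0.        , 472.0208616 , 191.09156827],
       [  0.        ,   0.        ,   1.        ]]), 'k1': 0.02481343767176481, 'rvec': array([ 0.0835051 , -2.86507783,  1.24912171]), 'tvec': array([0.64152675, 0.13430405, 1.41674732])}
top {'intrinsics': array([[429.34092453,   0.        , 322.36014869],
       [  0.        , 429.34092453, 198.75506751],
       [  0.        ,   0.        ,   1.        ]]), 'k1': -0.0655381027700744, 'rvec': array([ 2.16873043, -2.15927164,  0.12402921]), 'tvec': array([-0.01120758,  0.62957847,  1.52274877])}
{'time': 0.1, 'q': array([ 1.20806134e+00,  2.64663772e-01,  1.60525895e+00, -2.16078326e-05,
        1.27367238e+00, -3.69125844e-02]), 'joint_vel': array([-0.00113694, -0.00012674, -0.00383714, -0.0006232 , -0.00082249,
       -0.00124486]), 'joint_torque': array([ 2.56615131e-04, -5.16707540e+01, -3.68594384e+01, -6.04589513e-05,
        6.25133471e-03, -7.46045913e-06]), 'tool_pos': array([0.21596143, 0.63918929, 0.40348401]), 'tcp_rot': array([-5.09468502e-01, -3.09962362e+00,  3.08891653e-03]), 'wrist_force': array([ 0.495083  , -0.83738858, -0.00807708]), 'torque': array([ 0.00679719, -0.02767562,  0.03984251]), 'width': 0.9965547303123616}
```

View pics/side0.png

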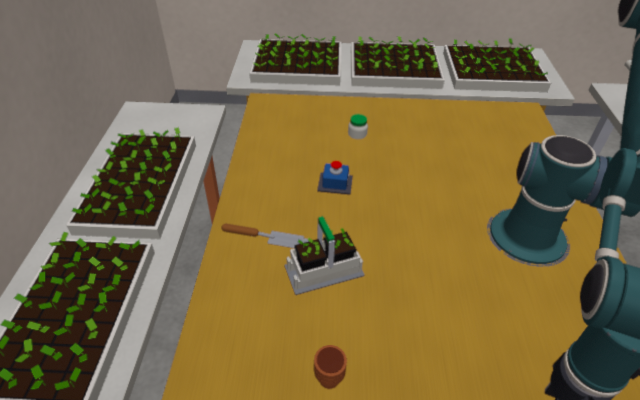

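View pics/top0.png

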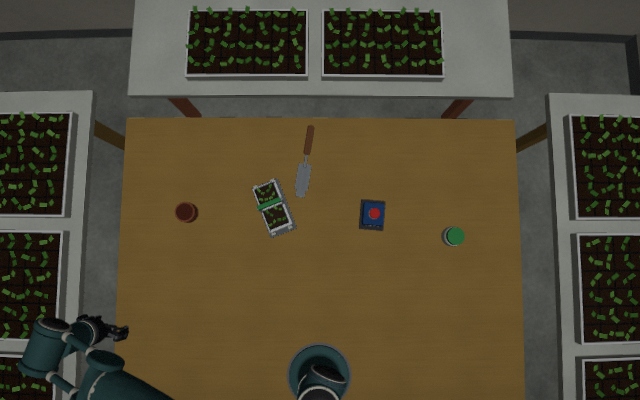

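The side view shows the plunger near (337,166) and the handle near (326,232). In the top view they are near (375,214) and (271,204). The terracotta pots, tub and trowel all stand clear of both.

```bash
cat > h.py <<'E'
import numpy as np, cv2
from workcell import bot
from scipy.spatial.transform import Rotation as R
def ray(n,uv):
    c=bot.camera_model(n);K=c['intrinsics']
    d=cv2.undistortPoints(np.array([[uv]],float),K,np.array([c['k1'],0,0,0,0.])) [0,0]
    M=R.from_rotvec(c['rvec']).as_matrix()
    v=M.T@np.r_[d,1]; return -M.T@c['tvec'], v/np.linalg.norm(v)
def plane(n,uv,z):
    o,v=ray(n,uv); return o+v*(z-o[2])/v[2]
def tri(a,b):
    o1,v1=ray('side',a);o2,v2=ray('top',b)
    s=np.linalg.lstsq(np.c_[v1,-v2],o2-o1,rcond=None)[0]
    p,q=o1+s[0]*v1,o2+s[1]*v2
    return (p+q)/2,np.linalg.norm(p-q)
def comps(im,f,box,minA=15):
    r,g,b=[im[:,:,i].astype(int) for i in range(3)]
    m=f(r,g,b).astype(np.uint8);x0,y0,x1,y1=box
    k=np.zeros_like(m);k[y0:y1,x0:x1]=m[y0:y1,x0:x1]
    n,l,s,c=cv2.connectedComponentsWithStats(k)
    return [(s[i,4],s[i,:4],c[i],l==i) for i in range(1,n) if s[i,4]>=minA]
E
python3 - <<'E'
from h import *
S=cv2.imread('pics/side0.png')[:,:,::-1];T=cv2.imread('pics/top0.png')[:,:,::-1]
red=lambda r,g,b:(r>150)&(g<70)&(b<70)
print([S[y,x] for x,y in((337,165),(322,224),(330,240),(310,246),(345,238))],[T[y,x] for x,y in((375,214),(271,204),(262,207),(262,194))])
cs=comps(S,red,(300,140,370,200)); ct=comps(T,red,(350,190,400,240))
for c in cs+ct: print(c[:3])
print('plunger top plane .09',plane('top',ct[0][2],.09),plane('side',cs[0][2],.087),tri(cs[0][2],ct[0][2]))
gr=lambda r,g,b:(g>90)&(r<40)&(g-r>70)&(b>40)
for n,I,box in(('side',S,(300,205,350,275)),('top',T,(245,175,300,240))):
    for c in comps(I,gr,box): print(n,c[:3],cv2.minAreaRect(np.argwhere(c[3])[:,::-1].astype(np.float32)))
a=cv2.resize(S[195:300,270:375],None,fx=5,fy=5,interpolation=0);cv2.imwrite('pics/sz.png',a[:,:,::-1])
a=cv2.resize(T[165:245,235:395],None,fx=5,fy=5,interpolation=0);cv2.imwrite('pics/tz.png',a[:,:,::-1])
E
```

```text
[array([181,   0,   0], dtype=uint8), array([  4, 117,  51], dtype=uint8), array([67, 98, 80], dtype=uint8), array([50, 43, 18], dtype=uint8), array([ 69, 101,  18], dtype=uint8)] [array([139,  33,  31], dtype=uint8), array([29, 80, 42], dtype=uint8), array([42, 99, 55], dtype=uint8), array([42, 57, 26], dtype=uint8)]
(np.int32(58), array([331, 161,  11,   7], dtype=int32), array([336.05172414, 163.82758621]))Traceback (most recent call last):
  File "<stdin>", line 7, in <module>
IndexError: list index out of range
```

Run:
```python
from h import *
S=cv2.imread('pics/side0.png')[:,:,::-1];T=cv2.imread('pics/top0.png')[:,:,::-1]
red=lambda r,g,b:(r>100)&(g<.5*r)&(b<.5*r)&(g-b<20)
cs=comps(S,red,(315,150,360,185)); ct=comps(T,red,(360,200,390,228))
for c in cs+ct: print(c[:3])
print('plunger',plane('top',ct[0][2],.09),plane('side',cs[0][2],.087),tri(cs[0][2],ct[0][2]))
gr=lambda r,g,b:(g>70)&(g-r>40)&(b>r+8)
for n,I,box in(('side',S,(300,205,350,275)),('top',T,(245,175,300,240))):
    for c in comps(I,gr,box): print(n,c[:3],cv2.minAreaRect(np.argwhere(c[3])[:,::-1].astype(np.float32)))
a=cv2.resize(S[195:300,270:375],None,fx=5,fy=5,interpolation=0);cv2.imwrite('pics/sz.png',a[:,:,::-1])
a=cv2.resize(T[165:245,235:395],None,fx=5,fy=5,interpolation=0);cv2.imwrite('pics/tz.png',a[:,:,::-1])
```

```text
(np.int32(60), array([331, 162,  11,   7], dtype=int32), array([335.95      , 164.91666667]))
(np.int32(83), array([370, 208,  10,  10], dtype=int32), array([374.34939759, 212.65060241]))
plunger [ 0.57540712 -0.19022192  0.09      ] [ 0.57586694 -0.19131409  0.087     ] (array([ 0.57574084, -0.19052882,  0.08762654]), np.float64(0.00028207825577522924))
side (np.int32(139), array([319, 217,  15,  23], dtype=int32), array([325.71223022, 228.49640288])) ((325.8000183105469, 228.10000610351562), (25.043960571289062, 5.81377649307251), 63.43495178222656)
top (np.int32(99), array([257, 197,  24,  13], dtype=int32), array([268.26262626, 203.03030303])) ((268.2931213378906, 202.98275756835938), (4.270992755889893, 23.95469856262207), 68.19859313964844)
```

```bash
sleep 1
```

```text
(no output)
```

View pics/sz.png

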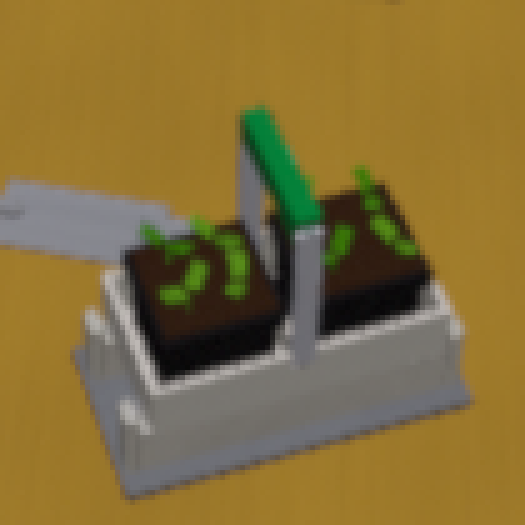

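View pics/tz.png

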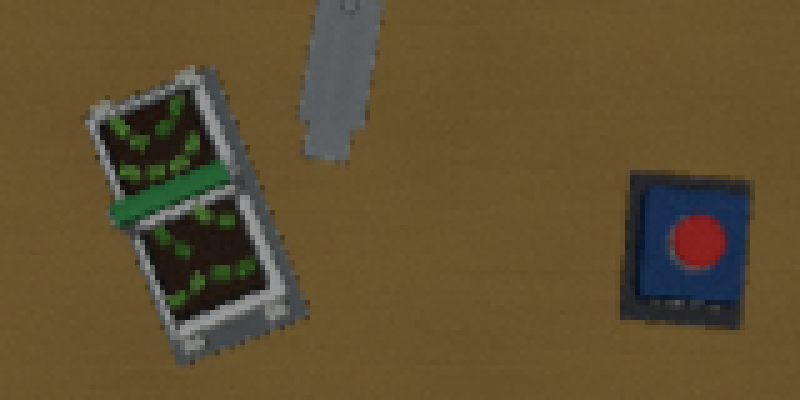

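Run:
```python
from h import *
T=cv2.imread('pics/top0.png')[:,:,::-1];S=cv2.imread('pics/side0.png')[:,:,::-1]
gr=lambda r,g,b:(g>70)&(g-r>40)&(b>r+8)
def box(n,I,b):
    c=max(comps(I,gr,b),key=lambda c:c[0]); (cx,cy),_,_=rc=cv2.minAreaRect(np.argwhere(c[3])[:,::-1].astype(np.float32))
    p=cv2.boxPoints(rc); i=[0,1] if np.linalg.norm(p[0]-p[1])<np.linalg.norm(p[1]-p[2]) else [1,2]
    e1=p[i].mean(0); e2=2*np.array([cx,cy])-e1; return np.array([cx,cy]),e1,e2
c,e1,e2=box('top',T,(245,175,300,240)); 
A,B=plane('top',e1,.179),plane('top',e2,.179); d=B-A
print('handle ends',A,B,np.linalg.norm(d),np.degrees(np.arctan2(d[1],d[0])),'ctr',plane('top',c,.179))
cs,f1,f2=box('side',S,(300,205,350,275)); print('side',plane('side',cs,.172),tri(cs,c),plane('side',f1,.172),plane('side',f2,.172))
# cradle corners (top zoom) on z ~0
for uv in [(180,362),(309,313),(212,66),(88,118)]:
    print(uv,plane('top',(235+uv[0]/5-.5,165+uv[1]/5-.5),.0)[:2])
# tray rim white outer corners z=.075 : divider/walls line direction
a=plane('top',(235+183/5-.5,165+336/5-.5),.075);b=plane('top',(235+96/5-.5,165+128/5-.5),.075);dd=b-a
print('tray long edge',np.degrees(np.arctan2(dd[1],dd[0])),np.linalg.norm(dd))
s=bot.read_state();M=R.from_rotvec(s['tcp_rot']).as_matrix();print(M.round(4))
print('shift cm to plunger xy',M.T@(np.array([.5755,-.1905,.405])-s['tool_pos'])*100, s['time'])
```

```text
handle ends [0.61345569 0.13325579 0.179     ] [0.58367036 0.20608509 0.179     ] 0.07868464986674426 112.2433132075041 ctr [0.59855218 0.16968964 0.179     ]
side [0.59908538 0.16418731 0.172     ] (array([0.59886089, 0.16979232, 0.17804072]), np.float64(0.00041974929819090835)) [0.61495339 0.12559574 0.172     ] [0.58394829 0.20100032 0.172     ]
(180, 362) [0.49150954 0.18176844]
(309, 313) [0.52805213 0.0871305 ]
(212, 66) [0.7120732  0.16169294]
(88, 118) [0.67247475 0.25367612]
tray long edge 23.66782438951226 0.1605393875260917
[[-9.474e-01  3.201e-01 -7.000e-04]
 [ 3.201e-01  9.474e-01 -1.900e-03]
 [ 1.000e-04 -2.000e-03 -1.000e+00]]
shift cm to plunger xy [-6.06191766e+01 -6.70959090e+01 -2.05127652e-02] 0.1
```

The plunger lies at (0.5755, −0.1905) and both views agree on z. The handle lies at (0.5987, 0.170), and the cradle's corners give a centre of (0.601, 0.171) and a yaw of about 22°. First I'll shut the gripper and travel towards the counter.

```bash
python3 -m jog '[[[1,-2,-2.2,0,0,0,0.05],[1,-5,-5.5,0,0,0,0.12],[1,-9,-10,0,0,0,0.2],[1,-13,-14.4,0,0,0,0.28],[1,-17,-18.8,0,0,0,0.36],[1,-21,-23.2,0,0,0,0.44],[1,-25,-27.7,0,0,0,0.52],[1,-29,-32.1,0,0,0,0.6],[1,-33,-36.5,0,0,0,0.68],[1,-37,-41,0,0,0,0.76],[1,-40,-44.3,0,0,0,0.82],[1,-42,-46.5,0,0,0,0.857]]]' 30
python3 - <<'E'
from h import *
s=bot.read_state();M=R.from_rotvec(s['tcp_rot']).as_matrix();print(M.round(4),s['tool_pos'],s['q'].round(3),s['width'],np.degrees(np.arctan2(M[1,1],M[0,1])))
print(M.T@(np.array([.5755,-.1905,.3235])-s['tool_pos'])*100, s['time'])
E
```

```text
time: 1.6
tool_pos: [0.4654, 0.0624, 0.4043]
tcp_rot: [-1.756, -2.605, 0.001]
wrist_force: [0.1, 0.6, -0.7]
width: 0.003
[[-3.751e-01  9.270e-01 -4.000e-04]
 [ 9.270e-01  3.751e-01 -3.000e-04]
 [-1.000e-04 -5.000e-04 -1.000e+00]] [0.46541994 0.06242782 0.40432749] [ 0.08  -0.132  2.026 -0.     1.249 -0.304] 0.0030301363533079884 22.031209466279023
[-27.57450511   0.72072014   8.08449514] 1.6
```

```bash
python3 -m jog '[[[1,-3,0,0,0,0,0],[1,-7,0.2,0,0,0,0],[1,-11,0.3,0,0,0,0],[1,-15,0.4,0,0,0,0],[1,-19,0.5,0.5,0,0,0],[1,-23,0.6,1.5,0,0,0],[1,-26,0.7,3,0,0,0],[1,-27.6,0.7,5,0,0,0],[1,-27.6,0.7,7,0,0,0],[1,-27.6,0.7,8,0,0,0],[1,-27.6,0.7,8,0,0,0],[1,-27.6,0.7,8,0,0,0]]]'
python3 - <<'E'
from h import *
for n in("side","top"):
    im=bot.read_camera(n);x,y=((280,100) if n=="side" else (320,160))
    cv2.imwrite(f'pics/{n}1.png',cv2.resize(im[y:y+110,x:x+110],None,fx=5,fy=5)[:,:,::-1])
s=bot.read_state();M=R.from_rotvec(s['tcp_rot']).as_matrix();print(s['tool_pos'],s['wrist_force'])
print(M.T@(np.array([.5755,-.1905,.263])-s['tool_pos'])*100, s['time'])
E
```

```text
time: 3.1
tool_pos: [0.5762, -0.1877, 0.3255]
tcp_rot: [1.75, 2.608, 0.001]
wrist_force: [-0.3, -0.0, 0.0]
width: 0.002
[ 0.57638314 -0.18797543  0.32593864] [-0.05559216  0.16549546  0.51282652]
[-0.19128054 -0.18727598  6.29385415] 3.2
```

```bash
python3 -c "
import cv2,numpy as np
cv2.imwrite('pics/b1.png',np.hstack([cv2.resize(cv2.imread('pics/%s1.png'%n),(400,400)) for n in ('side','top')]))"
```

```text
(no output)
```

View pics/b1.png

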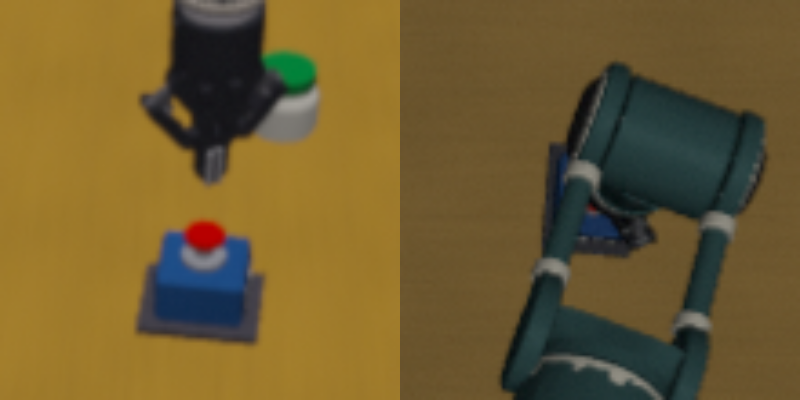

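The shut fingertips hang directly above the red head in the side view, with the tips about 6 cm over it. The tub behind is clear. I'll correct the 2–3 mm offset and descend.

```bash
python3 -m jog '[[[1,-0.2,-0.2,1,0,0,0],[1,-0.2,-0.2,2.5,0,0,0],[1,-0.2,-0.2,4,0,0,0],[1,-0.2,-0.2,5,0,0,0],[1,-0.2,-0.2,5.5,0,0,0],[1,-0.2,-0.2,5.5,0,0,0]]]'
python3 -c "from workcell import bot;s=bot.read_state();print(s['tool_pos'],s['wrist_force'])"
```

```text
time: 3.95
tool_pos: [0.5748, -0.1909, 0.2691]
tcp_rot: [-1.751, -2.607, 0.0]
wrist_force: [0.4, -0.4, -0.4]
width: 0.001
[ 0.57481243 -0.19088515  0.26907405] [ 0.43257459 -0.39722948 -0.38325529]
```

```bash
python3 -m jog '[[[1,0,0,0.4,0,0,0],[1,0,0,0.8,0,0,0],[1,0,0,1.2,0,0,0],[1,0,0,1.5,0,0,0],[1,0,0,1.5,0,0,0]]]'
```

```text
time: 4.58
tool_pos: [0.5753, -0.191, 0.2552]
tcp_rot: [1.751, 2.607, 0.0]
wrist_force: [-0.9, 0.0, 5.8]
width: 0.0
```

```bash
python3 -m jog '[[[1,0,0,0.15,0,0,0],[1,0,0,0.3,0,0,0],[1,0,0,0.4,0,0,0],[1,0,0,0.4,0,0,0],[1,0,0,0.4,0,0,0]]]'
```

```text
time: 5.2
tool_pos: [0.5753, -0.1911, 0.2516]
tcp_rot: [1.751, 2.607, 0.001]
wrist_force: [-0.4, -0.1, 6.4]
width: -0.001
```

```bash
python3 -m jog '[[[1,0,0,0.15,0,0,0],[1,0,0,0.15,0,0,0],[1,0,0,0.15,0,0,0]]]'
```

```text
time: 5.58
tool_pos: [0.5754, -0.1911, 0.2514]
tcp_rot: [1.751, 2.607, 0.0]
wrist_force: [-4.0, 1.7, 11.7]
width: -0.004
```

Commanding another 1.5 mm moved the tool only 0.2 mm and the force rose to 11.7 N, so it looks like the stop. I'll add a little more push to confirm, then retract.

```bash
python3 -m jog '[[[1,0,0,0.1,0,0,0],[1,0,0,0.1,0,0,0],[1,0,0,0.1,0,0,0]]]'
python3 -m jog '[[[1,0,0,-0.5,0,0,0],[1,0,0,-1.5,0,0,0],[1,0,0,-3,0,0,0],[1,0,0,-5,0,0,0],[1,0,0,-8,0,0,0],[1,0,0,-11,0,0,0],[1,0,0,-14,0,0,0],[1,0,0,-15,0,0,0],[1,0,0,-15,0,0,0]]]'
python3 - <<'E'
from h import *
im=bot.read_camera('side')
cv2.imwrite('pics/side2.png',cv2.resize(im[100:220,280:440],None,fx=4,fy=4)[:,:,::-1])
red=lambda r,g,b:(r>100)&(g<.5*r)&(b<.5*r)&(g-b<20)
for c in comps(im,red,(315,150,360,185)): print(c[:3])
s=bot.read_state();M=R.from_rotvec(s['tcp_rot']).as_matrix();print(M.round(4),s['tool_pos'],np.degrees(np.arctan2(M[1,1],M[0,1])))
print(M.T@(np.array([.5992,.170,.4])-s['tool_pos'])*100, s['time'])
E
```

```text
time: 5.95
tool_pos: [0.5754, -0.1911, 0.2513]
tcp_rot: [1.751, 2.607, 0.001]
wrist_force: [-4.8, 1.5, 17.9]
width: -0.004
time: 7.08
tool_pos: [0.575, -0.1909, 0.399]
tcp_rot: [1.751, 2.607, 0.0]
wrist_force: [-0.7, 0.6, 0.1]
width: 0.002
(np.int32(60), array([331, 162,  11,   7], dtype=int32), array([335.95      , 164.91666667]))
[[-3.783e-01  9.257e-01 -8.000e-04]
 [ 9.257e-01  3.783e-01  3.000e-04]
 [ 5.000e-04 -6.000e-04 -1.000e+00]] [ 0.57465023 -0.19081699  0.39765196] 22.22885173325169
[32.47150578 15.9223382  -0.22692561] 7.125
```

View pics/side2.png

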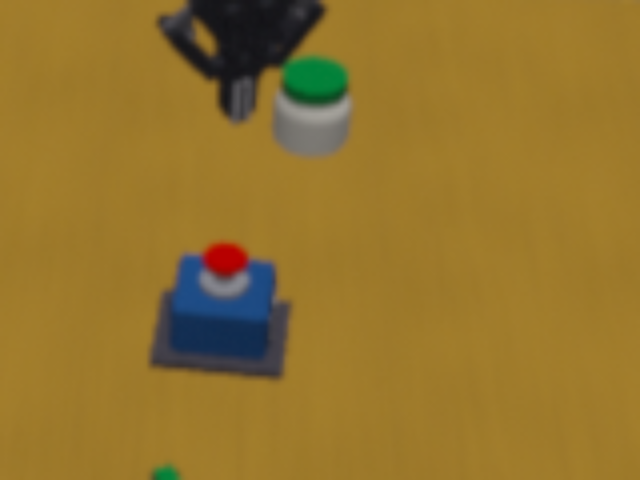

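The plunger is back up, at the same pixel centroid (336,165) as before. Next I move above the handle with the jaws open.

```bash
python3 -m jog '[[[0,2,1,0,0,0,0],[0,5,2.5,0,0,0,0],[0,9,4.5,0,0,0,0],[0,13,6.4,0,0,0,0],[0,17,8.3,0,0,0,0],[0,21,10.3,0,0,0,0],[0,25,12.3,0,0,0,0],[0,28.5,14,0,0,0,0],[0,31,15.2,0,0,0,0],[0,32.5,15.9,0,0,0,0],[0,32.5,15.9,0,0,0,0],[0,32.5,15.9,0,0,0,0]]]'
python3 - <<'E'
from h import *
im=bot.read_camera('side')
cv2.imwrite('pics/side3.png',cv2.resize(im[150:310,240:400],None,fx=3.7,fy=3.7)[:,:,::-1])
s=bot.read_state();M=R.from_rotvec(s['tcp_rot']).as_matrix();print(s['tool_pos'],np.degrees(np.arctan2(M[1,1],M[0,1])),s['width'])
print(M.T@(np.array([.5992,.170,.323])-s['tool_pos'])*100, s['time'])
E
```

```text
time: 8.62
tool_pos: [0.599, 0.1695, 0.3977]
tcp_rot: [-1.752, -2.608, 0.002]
wrist_force: [0.7, -0.1, -0.1]
width: 1.001
[0.5990777  0.16925149 0.39793931] 22.18540187152064 0.9970562006521224
[0.06739363 0.04464959 7.49387896] 8.675
```

View pics/side3.png

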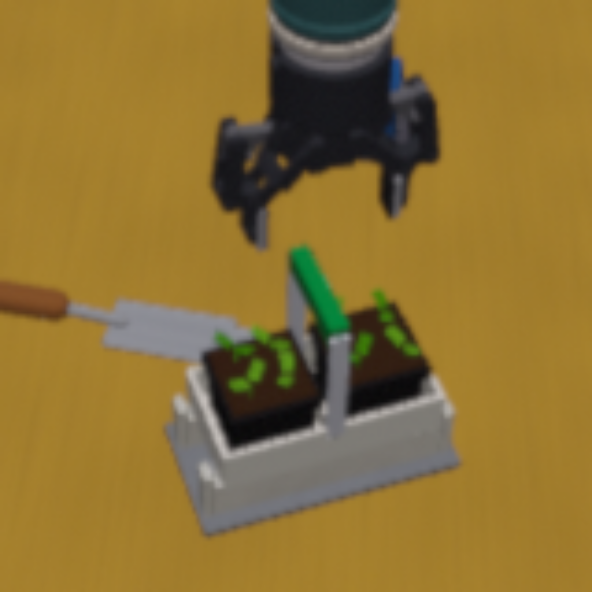

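The jaws straddle the green bar symmetrically and their opening lies along the tray's x. I'll descend 7.5 cm.

```bash
python3 -m jog '[[[0,0,0,0.8,0,0,0],[0,0,0,2,0,0,0],[0,0,0,3.5,0,0,0],[0,0,0,5,0,0,0],[0,0,0,6.3,0,0,0],[0,0,0,7.1,0,0,0],[0,0,0,7.5,0,0,0],[0,0,0,7.5,0,0,0],[0,0,0,7.5,0,0,0]]]'
python3 - <<'E'
from h import *
im=bot.read_camera('side')
cv2.imwrite('pics/side4.png',cv2.resize(im[150:310,240:400],None,fx=3.7,fy=3.7)[:,:,::-1])
s=bot.read_state();print(s['tool_pos'],s['wrist_force'])
E
```

```text
time: 9.8
tool_pos: [0.5994, 0.1702, 0.3239]
tcp_rot: [1.751, 2.607, 0.001]
wrist_force: [-0.9, -0.0, 0.9]
width: 1.001
[0.59941181 0.17016485 0.32390488] [-0.43363744  0.34426578 -0.30607613]
```

View pics/side4.png

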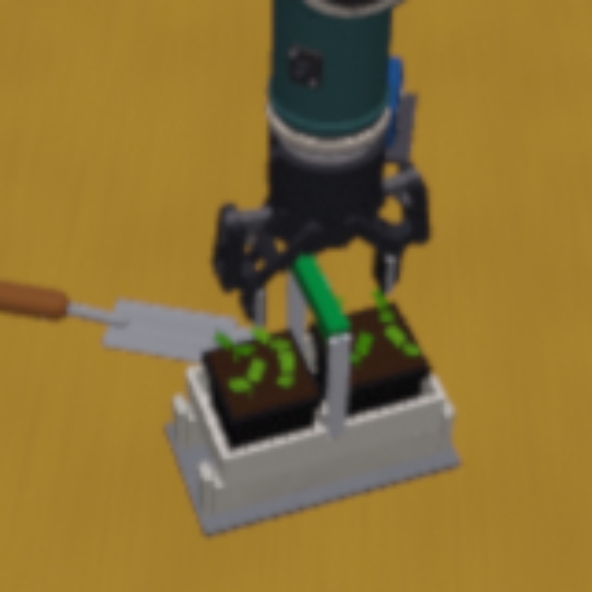

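The bar is between the open pads and nothing is touching. Closing now.

```bash
python3 -m jog '[[[0.4,0,0,0,0,0,0],[0.6,0,0,0,0,0,0],[0.7,0,0,0,0,0,0],[0.8,0,0,0,0,0,0],[0.9,0,0,0,0,0,0],[1,0,0,0,0,0,0],[1,0,0,0,0,0,0],[1,0,0,0,0,0,0],[1,0,0,0,0,0,0]]]' 70
```

```text
time: 10.98
tool_pos: [0.5995, 0.1701, 0.3235]
tcp_rot: [1.751, 2.607, 0.001]
wrist_force: [4.1, 1.1, -0.9]
width: 0.173
```

```bash
python3 -m jog '[[[1,0,0.1,0,0,0,0],[1,0,0.1,-0.2,0,0,0],[1,0,0.1,-0.4,0,0,0],[1,0,0.1,-0.7,0,0,0],[1,0,0.1,-1,0,0,0],[1,0,0.1,-1,0,0,0]]]';python3 - <<'E'
from h import *
im=bot.read_camera('side')
cv2.imwrite('pics/side5.png',cv2.resize(im[150:310,240:400],None,fx=3.7,fy=3.7)[:,:,::-1])
s=bot.read_state();print(s['tool_pos'],s['wrist_force'],s['torque'],s['width'])
E
```

```text
time: 11.72
tool_pos: [0.6001, 0.1705, 0.3335]
tcp_rot: [1.751, 2.608, 0.0]
wrist_force: [0.2, 0.2, -5.3]
width: 0.175
[0.60010217 0.17047569 0.3333664 ] [-7.31901090e-02 -2.19298840e-03 -5.72712529e+00] [ 0.01951045 -0.00845953 -0.0064869 ] 0.17471016177917265
```

View pics/side5.png

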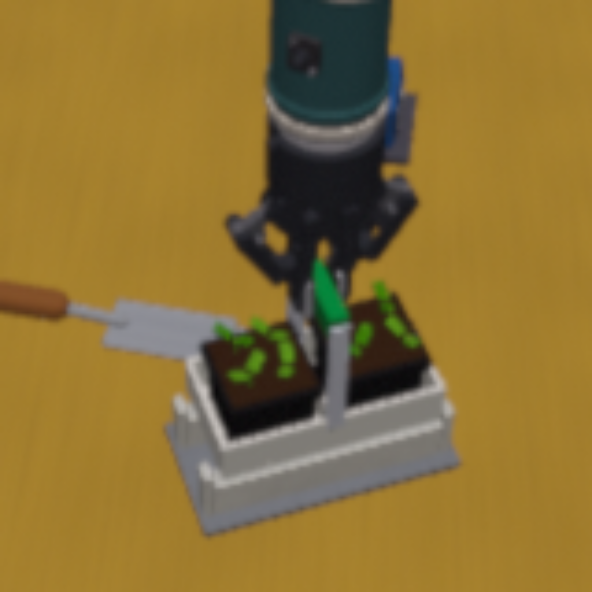

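The tray is 1 cm off the rails and level. The load is 5.7 N (about 0.58 kg) and the moment is near zero. Lifting the remaining 9 cm smoothly.

```bash
python3 -m jog '[[[1,0,0,-0.4,0,0,0],[1,0,0,-1.2,0,0,0],[1,0,0,-2.2,0,0,0],[1,0,0,-3.3,0,0,0],[1,0,0,-4.5,0,0,0],[1,0,0,-5.7,0,0,0],[1,0,0,-6.8,0,0,0],[1,0,0,-7.8,0,0,0],[1,0,0,-8.5,0,0,0],[1,0,0,-8.9,0,0,0],[1,0,0,-9,0,0,0],[1,0,0,-9,0,0,0]]]';python3 -m jog '[[[1,0,0,0,0,0,0],[1,0,0,0,0,0,0],[1,0,0,0,0,0,0],[1,0,0,0,0,0,0]]]';python3 - <<'E'
from h import *
im=bot.read_camera('side')
cv2.imwrite('pics/side6.png',cv2.resize(im[110:310,220:420],None,fx=3,fy=3)[:,:,::-1])
T=bot.read_camera('top');cv2.imwrite('pics/top6.png',T[:,:,::-1])
s=bot.read_state();print(s['time'],s['tool_pos'],s['wrist_force'],s['torque'],s['width'],R.from_rotvec(s['tcp_rot']).as_matrix()[:,2])
red=lambda r,g,b:(r>100)&(g<.5*r)&(b<.5*r)&(g-b<20)
for c in comps(im,red,(315,150,360,185)): print(c[:3])
E
```

```text
time: 13.28
tool_pos: [0.6, 0.1704, 0.4227]
tcp_rot: [-1.751, -2.608, 0.001]
wrist_force: [-0.7, 0.6, -5.1]
width: 0.171
time: 13.78
tool_pos: [0.6001, 0.1704, 0.4231]
tcp_rot: [-1.752, -2.608, 0.0]
wrist_force: [0.1, -0.8, -5.8]
width: 0.17
13.875 [0.60007843 0.17044518 0.42321896] [-0.43621821  0.24045755 -5.3420201 ] [ 0.01356714  0.07569901 -0.00144708] 0.173296100298749 [ 4.43062174e-05 -4.00890416e-06 -9.99999999e-01]
```

View pics/side6.png

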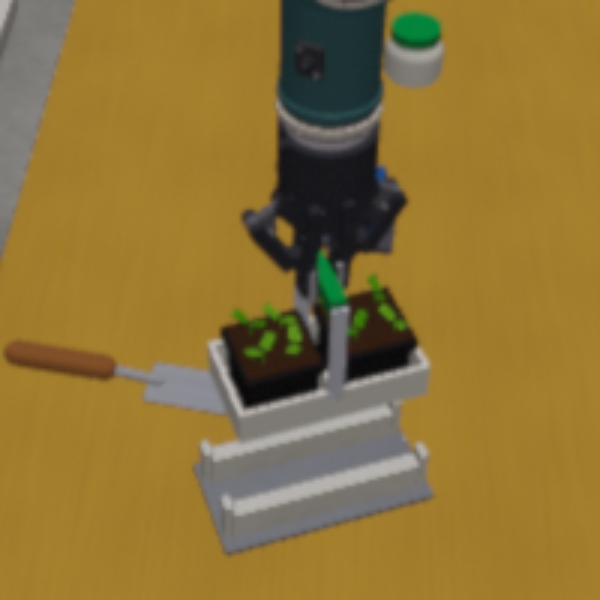

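View pics/top6.png

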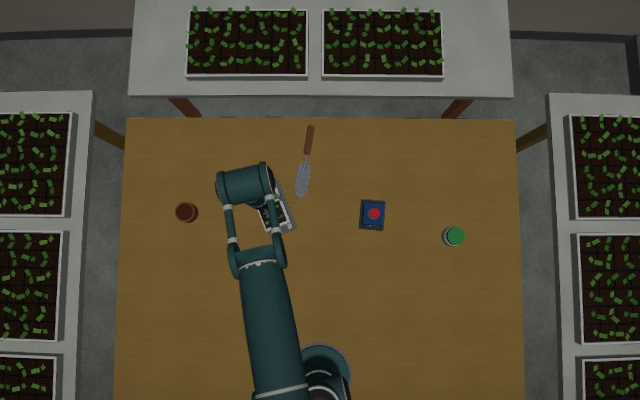

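The side view shows the tray level above the empty cradle, with both pots in it. In the top view the terracotta pots (186,212), tub (454,236) and trowel (305,160) sit at their original pixels. The tool rose 9.96 cm (0.3235 to 0.4231 m). Handing in.

```bash
python3 -c "
from workcell import bot
print(bot.finish_job());s=bot.read_state();print(s['time'],s['tool_pos'],s['wrist_force'],s['width'])"
```

```text
the job is handed in; nothing more can be done
None
the job is handed in; nothing more can be done
```

I pressed the plunger to its stop, then lifted the tray by its handle and handed the job in while holding it about 10 cm above the cradle. The robot clock read about 14 s, against the 48 s limit.

- **Plunger:** the tool stopped moving at z = 0.2513 m while the force rose from 6.4 N to 17.9 N. That is a travel of about 12 mm. After I retracted, the red head was back at its starting pixel (336,165).
- **Tray:** the tool rose 9.96 cm straight up with a 70 N grip, holding a load of about 5.5 N. The tool axis was vertical, the moment was under 0.1 N m, and the opening stayed at about 0.17. In the last side view the tray was level with both pots in it.
- **Bystanders:** in the last pictures the flower pots, tub and trowel looked unmoved. I judged this by eye and did not measure it.
- **Checks that could not be made:** in the last side picture the arm hid the plunger, so my final colour check on it found nothing. The top view still showed it. A state reading after handing in was refused, so I have no numbers for the final second.

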